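Free the jammed imager carriage and load its adapter plate

TASK

The plate carriage of the imager is jammed on its rail: push it by its blue tab out of the imager until it breaks free and on, without flinging it, until it is fully home against the hidden end stop. Then pick up the yellow adapter plate by its grip bar and set it on the carriage so that both pins go through its two holes and it lies flat on the deck, either way round, with the carriage still fully home. Let go, and leave everything else on the bench where it stands.

Things in the scene. Friction and masses are not known exactly. Their poses are not given: they have to be found in the camera images.
- imager: White plate imager with its rail bed, fixed. Origin on the bench under the rail's centre line; the rail runs along its y. Housing: y +100 to +340, x -110 to +130 mm, 260 mm tall (290 at the round lid), with a tunnel 110 mm wide and 105 mm high over the rail. The grey rail bed (100 mm wide, 22 mm tall) comes out along -y to a black end cap (34 mm tall) at y = -252 mm.
- carriage (a joint): Travel (m) of the aluminium carriage along the imager's -y, out of the tunnel. Starts at 0 to 0.045, its rear in the tunnel; the rigid end stop, hidden in the rail, is at 0.160. Drag about 4 N plus 15 N per m/s. At about 0.057 it jams on a hidden spring catch that takes about 16 N of push; past 0.065 it is free and runs at 4 N again to the stop.
- deck (a point): Point on the carriage's flat top, midway between its two pins, 50 mm above the bench. Axes as the imager's. Carriage deck: 80 mm in x, in y from -125 to +75 mm of this point, 14 mm thick.
- tab (a point): Centre of the top of the blue push tab that stands up at the carriage's leading (-y) end: 50 mm in x, 14 mm thick in y, 42 mm tall above the deck. It lies 110 mm from point deck along -y. The free deck between the tab's inner face and the nearer pin is 48 mm long.
- pin0 (a point): Foot, on the deck, of the pin nearer the tab: 10 mm diameter, 22 mm tall, its top 6 mm tapered to 4 mm. 50 mm from point deck along -y; z up.
- pin1 (a point): Foot, on the deck, of the other, equal pin, 50 mm from point deck along +y; z up.
- adapter: Yellow adapter plate, 80 (x) x 140 (y) x 6 mm, 0.17 to 0.35 kg, lying flat on the bench; origin at the centre of its underside. Two through holes of 13 mm diameter at y = -50 and +50 mm. A black grip bar stands on its middle: 16 mm (x) x 56 mm (y), from the plate's underside plane up to 48 mm (42 mm above the plate's top). It fits the pins either way round.
- hole0 (a point): Centre of the adapter's hole at y = -50 mm, on its underside.
- hole1 (a point): Centre of the adapter's hole at y = +50 mm, on its underside.
- wash_bottle: Bystander: clear wash bottle with white cap, 66 mm across, 170 mm tall; origin at the centre of its underside. Leave it alone.
- reagent_jar: Bystander: jar with blue cap, 70 mm across, 100 mm tall; origin at the centre of its underside. Leave it alone.
- beaker: Bystander: grey plastic beaker, 70 mm across, 90 mm tall; origin at the centre of its underside. Leave it alone.
- tube_rack: Bystander: green tube rack with capped tubes, 60 x 180 x 61 mm, long along its y; origin at the centre of its underside. Leave it alone.
- tip_box: Bystander: blue pipette-tip box with clear lid, 122 x 82 x 66 mm; origin at the centre of its underside. Leave it alone.
- plate_stack: Bystander: stack of three white microplates, 86 x 128 x 43 mm, long along its y; origin at the centre of its underside. Leave it alone.
- pipette: Bystander: hand pipette lying on the bench, 230 mm long along its y, up to 24 mm thick; origin at the centre of its underside. Leave it alone.

How it is judged:
On the way, in this order (a step that is already met when the one before it is completed fails the run):
1. the carriage has broken free of the catch (value of joint carriage above 0.085 m).
2. the carriage rests fully home against its end stop (within 3 mm) (value of joint carriage above 0.157 m and velocity of joint carriage below 0.02 m/s), for 0.3 s.
3. the adapter plate is down on the deck over both pins, the carriage home (value of joint carriage above 0.157 m and ((horizontal distance between hole0 and pin0 below 0.003 m and horizontal distance between hole1 and pin1 below 0.003 m) or (horizontal distance between hole0 and pin1 below 0.003 m and horizontal distance between hole1 and pin0 below 0.003 m)) and z of each of hole0, hole1 in the frame of deck below 0.0025 m and z of adapter in the frame of deck above -0.004 m and angle between adapter's own z axis and vertical below 0.05 rad), for 0.2 s.
At the end, for the whole second after the job is handed in: The carriage is within 3 mm of its end stop and at rest; the adapter lies at rest and level with each hole within 3 mm of a pin's axis and within 2.5 mm of the deck's height; it is released (all of step 3 and velocity of joint carriage below 0.02 m/s and linear speed of adapter below 0.01 m/s); the robot touches nothing.
It fails at once if the carriage is flung (faster than 0.6 m/s) (velocity of joint carriage above 0.6 m/s).
It fails at once if a bystander is moved more than 30 mm or tipped (distance of any of wash_bottle, reagent_jar, beaker, tube_rack, tip_box, plate_stack, pipette from where it was at the start of the episode above 0.03 m or angle between any of wash_bottle, reagent_jar, beaker, tube_rack, tip_box, plate_stack, pipette's own z axis and vertical above 0.4 rad).
It also fails if it takes over 64 s, if anything falls off the work surface, if the arm or the gripper's body presses on something with over 40 N, if the wrist force passes 120 N, or if a joint passes its speed limit or range.

ROBOT

A 7-joint arm with a two-finger parallel gripper is mounted at the origin on the work surface. World frame = base frame: x ahead of the robot, y to its left, z up, the work surface at z = 0. Lengths are in m, angles in rad, forces in N, time in s.
With the tool pointing down it reaches from about 0.425 to 0.825 m from the base axis. Payload 3.6 kg.
Tool frame: the origin (TCP) lies where the fingers leave the gripper's body, on its centre line; the fingertips stand 73 mm ahead of it and the grasp point (between the pads) lies 54 mm ahead of it; x points along the fingers, y is the direction in which the jaws open and shut, and the axes are right-handed (so a half turn about x gives the same grasp; the last joint's range is limited). The gripper opens to 85 mm and grips with 20 to 120 N. Pads are 22 mm wide; open, the fingers measure 114 mm over their backs; the gripper's body (76 mm by 85 mm) begins 54 mm behind the grasp point. The pads swing forward as they close: fully open they stand 13 mm farther back than shut.
Start: joints at [-1.304, 0.615, -0.013, 1.423, 0.008, 1.103, -0.04], TCP at [0.188, 0.622, 0.304] pointing down, gripper open.
Joint ranges: [-3.12, 3.12], [-0.3, 2.06], [-1.34, 1.32], [0.26, 2.42], [-1.36, 4.5], [0.01, 1.98], [-2.84, 2.84]. Speed limits (rad/s): [2.79, 2.79, 3.14, 3.14, 3.14, 3.14, 3.14].

INTERFACE

Orientations are given as a unit quaternion [x, y, z, w].
In Python, from station import arm, snapshot, camera_info, ticket gives the robot as it stands. Calls block until the motion is done:
- arm.movep(position, orientation): joint-space move of the TCP to a pose.
- arm.line_to(position, velocity=0.15, ori=None): straight line of the TCP; ori=None keeps the orientation; velocity is the mean speed in m/s.
- arm.move_j(angles): joint-space move.
- arm.move_gripper(opening, effort=None): opening from 0.0 (shut) to 1.0 (fully open); effort is the grip in N (None keeps the last); returns when the fingers have stopped.
- arm.pause(seconds).
- arm.ik(position, orientation): joint angles nearest the present ones, or None.
- snapshot(name): name is "scene" or "top" or "wrist"; returns the picture (480x640x3 uint8, blue, green, red); there is no depth.
- camera_info(name): a dict with "fx", "fy", "cx", "cy" (pixels), "R" (3x3) and "t" (3): a world point X has camera coordinates R X + t; the wrist camera has in their place "T_tool_cam" (4x4, takes a point from camera to tool coordinates, whose origin is the TCP and whose axes are the tool frame's). Camera axes: x right, y down, z forward; pixel columns grow to the right and rows downward; lengths in m; the calibration is good to about 2 mm. A picture is of the moment at which its call begins: read the wrist's pose just before it. camera_info takes no time and is no camera call.
A pose or a line that the arm cannot do raises arm.MotionError and nothing moves.
- ticket.finish_job(): hands the job in, once; it reports no verdict.
Readings, each from a call of its own:
- arm.read_time(): time.
- arm.read_joint_positions(): joint angles.
- arm.read_dq(): joint speeds.
- arm.read_effort(): joint torques, N m.
- arm.read_tool_pos(): TCP position.
- arm.read_eef_rot(): TCP orientation.
- arm.read_ft_force(): force on the tool from outside, world axes, zero at the start.
- arm.read_wrist_torque(): the same for the moment, N m.
- arm.read_opening(): opening from 0.0 (shut) to 1.0 (fully open).
Only numpy, scipy, OpenCV 4.12 (cv2) and the standard library are available. Lean on these libraries where they do the work, as an engineer would, in place of code of your own. Each camera call takes 0.05 s, during which the arm holds its last target.

## Working session

There is one attempt and no reset: what is moved stays moved. The work goes in short steps, each a Python script; the robot and the scene stay as the last script left them, time stands still between calls to the robot, and variables do not carry over. Pictures are saved under pics/ and viewed, and the job is handed in when it is done.

```bash
ls; mkdir -p pics
python3 - <<'E'
from station import arm,snapshot,camera_info
import cv2
for n in ["scene","top","wrist"]:
    im=snapshot(n); cv2.imwrite(f"pics/a_{n}.png",im)
    print(n,camera_info(n))
print(arm.read_time(),arm.read_tool_pos(),arm.read_eef_rot(),arm.read_ft_force())
E
```

```text
pics
scene {'fx': 511.60595257418436, 'fy': 511.60595257418436, 'cx': 313.886322906395, 'cy': 241.8511439749494, 'R': array([[ 0.3153352 ,  0.94897231, -0.00390705],
       [ 0.64860317, -0.21852689, -0.72908157],
       [-0.69273201,  0.22737095, -0.68441567]]), 't': array([-0.19172005, -0.34089495,  1.40262331])}
top {'fx': 581.220290540546, 'fy': 581.220290540546, 'cx': 314.14562369346294, 'cy': 239.2939462931687, 'R': array([[ 0.01268648, -0.99991701, -0.00224   ],
       [-0.98153028, -0.01202548, -0.19092852],
       [ 0.19088574,  0.00462083, -0.98160139]]), 't': array([-0.02193773,  0.61388449,  1.02868902])}
wrist {'fx': 364.11505612760425, 'fy': 364.11505612760425, 'cx': 324.08478334020907, 'cy': 235.4848385070439, 'T_tool_cam': array([[ 4.01337715e-05, -3.01115117e-01,  9.53587796e-01,
        -6.86396192e-02],
       [ 9.99999982e-01, -1.65257612e-04, -9.42706445e-05,
        -1.39184580e-04],
       [ 1.85973958e-04,  9.53587782e-01,  3.01115105e-01,
        -7.52617133e-02],
       [ 0.00000000e+00,  0.00000000e+00,  0.00000000e+00,
         1.00000000e+00]])}
0.15 [0.18808036 0.62172688 0.30297793] [ 0.10277128  0.69958809 -0.10419376  0.69939847] [ 0.77460762 -0.85042833 -0.8149971 ]
```

View pics/a_scene.png

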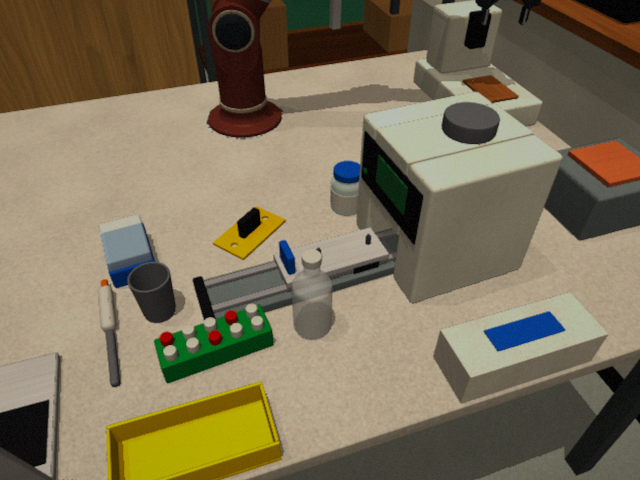

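View pics/a_top.png

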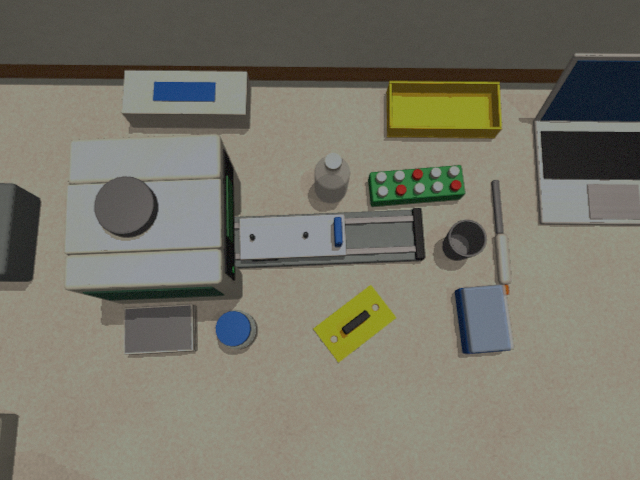

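View pics/a_wrist.png

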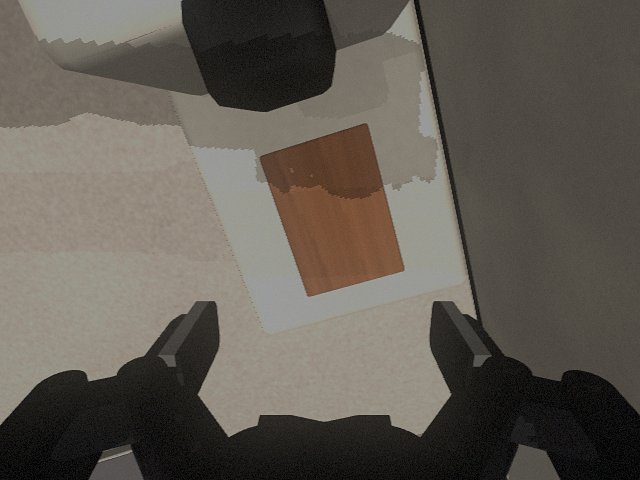

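```bash
cat > h.py <<'E'
import numpy as np,cv2
from station import arm,snapshot,camera_info
from scipy.spatial.transform import Rotation as Ro
def ray(px,ci):
    d=np.array([(px[0]-ci['cx'])/ci['fx'],(px[1]-ci['cy'])/ci['fy'],1.])
    if 'R' in ci: R=ci['R'];t=ci['t'];return -R.T@t, R.T@d
    T=ci['Tw'];return T[:3,3],T[:3,:3]@d
def onz(px,ci,z):
    o,d=ray(px,ci);return o+d*(z-o[2])/d[2]
def proj(X,ci):
    if 'R' in ci: c=ci['R']@X+ci['t']
    else: c=ci['Tw'][:3,:3].T@(X-ci['Tw'][:3,3])
    return np.array([ci['fx']*c[0]/c[2]+ci['cx'],ci['fy']*c[1]/c[2]+ci['cy']])
def wrist():
    T=np.eye(4);T[:3,3]=arm.read_tool_pos();T[:3,:3]=Ro.from_quat(arm.read_eef_rot()).as_matrix()
    ci=dict(camera_info('wrist'));ci['Tw']=T@ci['T_tool_cam'];return snapshot('wrist'),ci
def down(zx,zy):
    # tool x down, tool z horizontal (zx,zy)
    z=np.array([zx,zy,0.]);z/=np.linalg.norm(z);x=np.array([0,0,-1.]);y=np.cross(z,x)
    return Ro.from_matrix(np.c_[x,y,z]).as_quat()
E
python3 - <<'E'
from h import *
np.set_printoptions(precision=4,suppress=True)
im=cv2.imread('pics/a_top.png');ci=camera_info('top')
hsv=cv2.cvtColor(im,cv2.COLOR_BGR2HSV)
def comps(m,amin):
    n,l,s,c=cv2.connectedComponentsWithStats(m);return [(c[i],s[i],l==i) for i in range(1,n) if s[i][4]>=amin]
def cont(mask):
    return max(cv2.findContours(mask,cv2.RETR_EXTERNAL,cv2.CHAIN_APPROX_NONE)[0],key=cv2.contourArea)
b=cv2.inRange(hsv,(100,120,50),(125,255,255)); b2=np.zeros_like(b);b2[200:260,320:360]=b[200:260,320:360]
r=cv2.minAreaRect(cont(b2));print('tab',r,onz(r[0],ci,.092))
print(hsv[232,339],hsv[320,340],hsv[235,306],hsv[235,280])
y=cv2.inRange(hsv,(22,120,60),(35,255,255));y[:270]=0
r=cv2.minAreaRect(cont(y));print('adp',r,onz(r[0],ci,.006)[:2]);
bp=[onz(p,ci,.006) for p in cv2.boxPoints(r)]
for i in range(4): print(bp[i], np.linalg.norm(bp[i]-bp[i-1]))
# holes inside
box=np.zeros_like(y);cv2.fillPoly(box,[cv2.boxPoints(r).astype(int)],255)
h=cv2.bitwise_and(cv2.bitwise_not(y),cv2.erode(box,np.ones((5,5))))
for c,s,_ in comps(h,8): print('hole',c,s,onz(c,ci,.0))
g=cv2.cvtColor(im,cv2.COLOR_BGR2GRAY);d=cv2.inRange(g,0,80)
d[:218]=0;d[255:]=0;d[:,:245]=0;d[:,328:]=0
for c,s,_ in comps(d,8): print('pin',c,s,onz(c,ci,.072),onz(c,ci,.06))
for n,p in dict(bottle=(330,180)).items(): print(n,onz(p,ci,0.06))
print('bcap',onz((333,161),ci,.17),'endcap',onz((419,234),ci,.034),'jar',onz((234,328),ci,.1),'rack',onz((417,185),ci,.05))
big=cv2.resize(im[150:380,220:500],None,fx=2.8,fy=2.5);big=cv2.resize(im[150:370,220:500],None,fx=2.7,fy=2.7,interpolation=cv2.INTER_CUBIC);cv2.imwrite('pics/b.png',big)
E
```

```text
tab ((337.5, 231.0), (28.0, 7.0), 90.0) [ 0.6236 -0.0567  0.092 ]
[108 174 135] [ 31 195 150] [45 14 36] [107  12 154]
adp ((354.1604919433594, 323.17138671875), (42.521507263183594, 73.22109985351562), 52.59464645385742) [ 0.4621 -0.0926]
[ 0.451  -0.0124  0.006 ] 0.07971571231636297
[ 0.5376 -0.1239  0.006 ] 0.1410931099809153
[ 0.4733 -0.1729  0.006 ] 0.08085224214114216
[ 0.3886 -0.062   0.006 ] 0.13954241830004985
hole [374.9167 307.0278] [372 304   7   7  36] [ 0.4938 -0.133   0.    ]
hole [354.3346 322.9689] [340 311  30  26 257] [ 0.4628 -0.0933  0.    ]
hole [333.4054 338.8378] [330 336   7   7  37] [ 0.4322 -0.0533  0.    ]
pin [305.08 234.56] [303 232   5   6  25] [0.6203 0.0026 0.072 ] [0.6228 0.0028 0.06  ]
pin [251.88 236.8 ] [250 234   5   7  25] [0.6149 0.101  0.072 ] [0.6173 0.1023 0.06  ]
bottle [ 0.7295 -0.0431  0.06  ]
bcap [ 0.7303 -0.0455  0.17  ] endcap [ 0.6318 -0.2152  0.034 ] jar [0.4464 0.1237 0.1   ] rack [ 0.7246 -0.2105  0.05  ]
```

View pics/b.png

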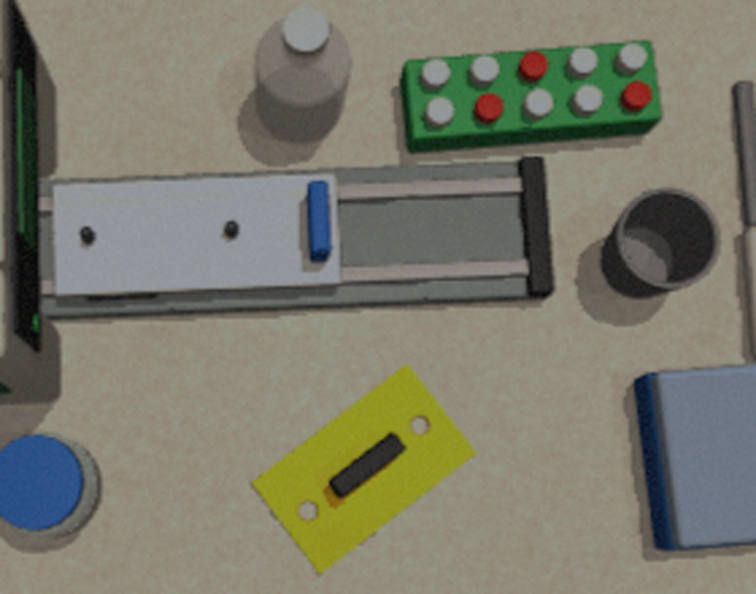

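Run:
```python
from h import *
np.set_printoptions(precision=4,suppress=True)
uy=np.array([-.054,.9985]);q=down(*uy)
p=arm.read_tool_pos()
arm.line_to([p[0],p[1],.43],velocity=.3)
print(arm.read_joint_positions())
P=np.array([.6215,-.026])
for z in(.43,.135): print(z,arm.ik([*P,z],q))
arm.movep([*P,.43],q)
print(arm.read_time(),arm.read_tool_pos(),arm.read_joint_positions())
arm.move_gripper(0.0,effort=40)
arm.line_to([*P,.24],velocity=.25)
im,ci=wrist();cv2.imwrite('pics/w1.png',im);np.save('w1.npy',ci['Tw'])
print(arm.read_time(),arm.read_tool_pos(),arm.read_ft_force(),arm.read_opening())
for n,X in dict(tab=(.6236,-.0567,.092),p0=(.6203,.0026,.072),p1=(.615,.101,.072)).items(): print(n,proj(np.array(X),ci))
```

```text
[-1.3064  0.5386 -0.008   1.2051  0.0041  1.3971 -0.0369]
0.43 [-0.5416  0.686   1.1347  1.3146 -0.613   1.508  -2.5564]
0.135 [-0.5566  1.0679  1.1303  1.6926 -1.0707  1.1269 -2.1816]
3.4667 [ 0.6217 -0.0249  0.4297] [-0.5425  0.6863  1.1335  1.3143 -0.6132  1.5081 -2.5563]
5.1917 [ 0.6224 -0.0268  0.2421] [0.3959 0.0167 0.0235] 0.004253347458370287
tab [327.8125 202.6215]
p0 [327.5295 278.4602]
p1 [327.183  392.6254]
```

View pics/w1.png

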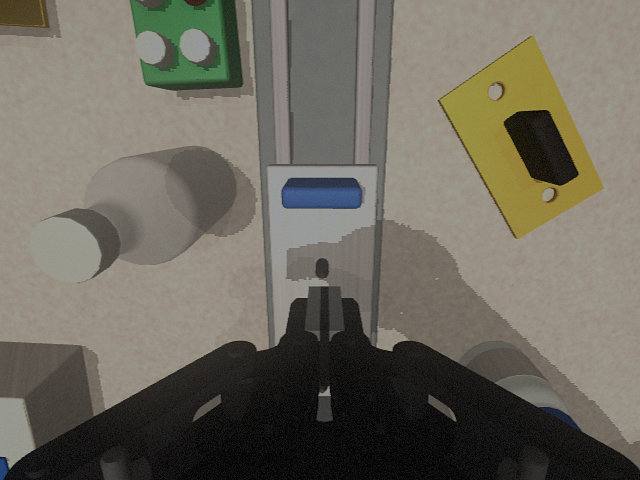

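Run:
```python
from h import *
np.set_printoptions(precision=4,suppress=True)
q=down(-.054,.9985)
im,ci=wrist();cv2.imwrite('pics/w2.png',im);np.save('w2.npy',ci['Tw'])
print(arm.read_time(),arm.read_tool_pos(),(Ro.from_quat(arm.read_eef_rot())*Ro.from_quat(q).inv()).as_rotvec())
for n,X in dict(tab=(.6236,-.0567,.092),p0=(.6203,.0026,.072)).items(): print(n,proj(np.array(X),ci))
hsv=cv2.cvtColor(im,cv2.COLOR_BGR2HSV)
b=cv2.inRange(hsv,(100,120,40),(125,255,255));n,l,s,c=cv2.connectedComponentsWithStats(b);print([ (c[i],s[i]) for i in range(1,n) if s[i][4]>300])
v=hsv[:,322,2];print(v[160:290])
pts=dict(h0=(496,91),h1=(549,195))
for n,p in pts.items(): print(n,onz(p,ci,.0))
print('pin0',onz((322,262),ci,.072),'tab',onz((322,184.5),ci,.092))
```

```text
5.2417 [ 0.6223 -0.0267  0.2422] [-0.0009 -0.0038 -0.    ]
tab [328.1834 202.6349]
p0 [327.8726 278.3396]
[(array([321.6937, 197.2   ]), array([ 282,  187,   80,   21, 1590], dtype=int32))]
[110 111 112 111  82  85 136 153 154 157 154 155 154 153 155 157 158 136
  69  73  74  77  73  73  74  74  75  99 119 122 128 136 139 139 137 136
 136 135 134 135 130 131 130 130 130 125 110 103 108 160 156 158 152 153
 155 156 153 155 154 155 155 155 155 153 154 154 154 156 154 153 155 155
 154 154 158 153 156 152 153 154 155 160 122 124 122 125 123 124 121 121
 121 124 120 120 125 124 124 127  45  56  52  57  53  52  53  48  49  50
  53  57  54  49  53  59  54  54  59  57  83 112 159 152 154 148 153 158
  86  37  42  42]
h0 [ 0.494  -0.1343  0.    ]
h1 [ 0.4322 -0.0539  0.    ]
pin0 [ 0.6251 -0.0097  0.072 ] tab [ 0.628  -0.0676  0.092 ]
```

Run:
```python
from h import *
np.set_printoptions(precision=4,suppress=True)
uy=np.array([-.054,.9985]);uy/=np.linalg.norm(uy)
P=np.array([.624,-.029])
arm.line_to([*P,.15],velocity=.2)
f0=arm.read_ft_force()
arm.line_to([*P,.136],velocity=.08)
f1=arm.read_ft_force();print(f0,f1,arm.read_tool_pos())
s=0
for st in [.01]*9+[.01]:
    s+=st;T=P-uy*s
    arm.line_to([*T,.136],velocity=.06)
    f=arm.read_ft_force();print(round(s,3),arm.read_time(),arm.read_tool_pos(),f, np.linalg.norm(f[:2]-f0[:2]))
    if np.linalg.norm(f[:2]-f0[:2])>25: print('high');break
```

```text
[ 0.4645 -0.6935  0.0562] [-0.1164  0.3099  0.3608] [ 0.6239 -0.0288  0.1359]
0.01 6.4833 [ 0.6246 -0.04    0.1364] [-0.4201  0.6284  0.3678] 1.590553885803207
0.02 6.8 [ 0.6253 -0.0488  0.1359] [ 0.5333  1.7338 -0.9696] 2.4282315744190353
0.03 7.1167 [ 0.6257 -0.059   0.1359] [ 0.6251  2.0658 -0.5194] 2.7639180027683965
0.04 7.4333 [ 0.6261 -0.0652  0.1357] [0.1099 8.3058 2.567 ] 9.00627951638501
0.05 7.75 [ 0.6267 -0.0785  0.136 ] [1.1026 4.1054 1.5573] 4.841141015707709
0.06 8.0667 [ 0.6271 -0.0899  0.136 ] [ 0.9022  0.7423 -0.5692] 1.5010250303372665
0.07 8.3833 [ 0.6276 -0.0996  0.136 ] [-0.3889  1.4904 -0.4584] 2.344659391089766
0.08 8.7 [ 0.6282 -0.1094  0.136 ] [ 0.2713  1.6288 -0.5376] 2.330334424177025
0.09 9.0167 [ 0.6287 -0.1193  0.1359] [0.1565 1.5879 0.1723] 2.302094918488777
0.1 9.3333 [ 0.6293 -0.1293  0.136 ] [-0.5263  1.4622 -0.9556] 2.3725210935302092
```

Run:
```python
from h import *
np.set_printoptions(precision=4,suppress=True)
uy=np.array([-.054,.9985]);uy/=np.linalg.norm(uy)
P=np.array([.624,-.029]);s=.1
for st in [.01]*3+[.005]*10:
    s+=st;T=P-uy*s
    arm.line_to([*T,.136],velocity=.05)
    f=arm.read_ft_force();p=arm.read_tool_pos();print(round(s,3),arm.read_time(),p,f,'lag',(p[:2]-T)@uy)
    if f[1]>14: print('high');break
arm.pause(.4);print(arm.read_tool_pos(),arm.read_ft_force())
im=snapshot('top');cv2.imwrite('pics/t2.png',im)
im,ci=wrist();cv2.imwrite('pics/w3.png',im)
```

```text
0.11 9.6833 [ 0.6299 -0.1392  0.1359] [-0.7191  2.1521 -0.8499] lag -0.0003140552293567576
0.12 10.0333 [ 0.6305 -0.1492  0.136 ] [-0.222   1.3085 -0.6584] lag -0.00040084987178252496
0.13 10.3833 [ 0.631  -0.1592  0.136 ] [ 0.0912  0.8527 -1.2587] lag -0.0004138154376359375
0.135 10.6333 [ 0.6313 -0.1639  0.136 ] [-0.6622  3.1023 -1.4279] lag -0.00013259881565859516
0.14 10.8833 [ 0.6315 -0.1648  0.1359] [-1.6017  9.1606  4.1613] lag 0.003943883168906154
0.145 11.1333 [ 0.6317 -0.1655  0.1359] [-4.7285 16.8052  9.4642] lag 0.00832513600041721
high
[ 0.6317 -0.1654  0.1359] [-5.0074 16.7419  9.7287]
```

Run:
```python
from h import *
np.set_printoptions(precision=4,suppress=True)
uy=np.array([-.054,.9985]);uy/=np.linalg.norm(uy)
p=arm.read_tool_pos()[:2]+uy*.009
arm.line_to([*p,.136],velocity=.06);arm.line_to([*p,.20],velocity=.2)
q=down(*uy)
D=p+uy*.075
arm.line_to([*D,.30],velocity=.3,ori=q)   # over deck
arm.pause(.3)
im,ci=wrist();cv2.imwrite('pics/w4.png',im);np.save('w4.npy',ci['Tw'])
t=snapshot('top');cv2.imwrite('pics/t4.png',t)
print(arm.read_time(),arm.read_tool_pos(),D)
```

```text
13.5083 [ 0.6269 -0.0821  0.2993] [ 0.6271 -0.0815]
```

View pics/w4.png

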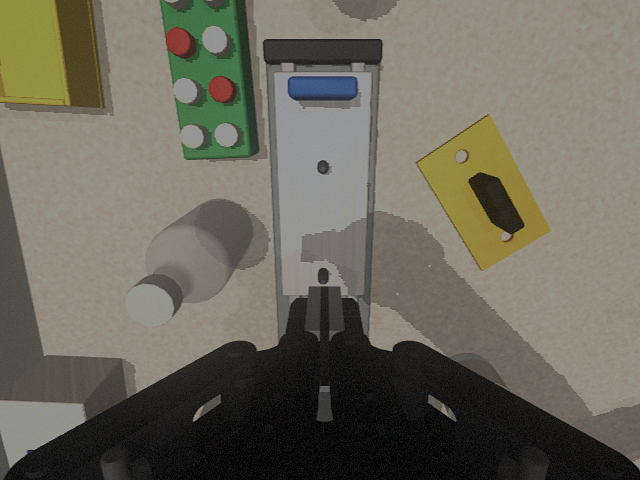

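View pics/t4.png

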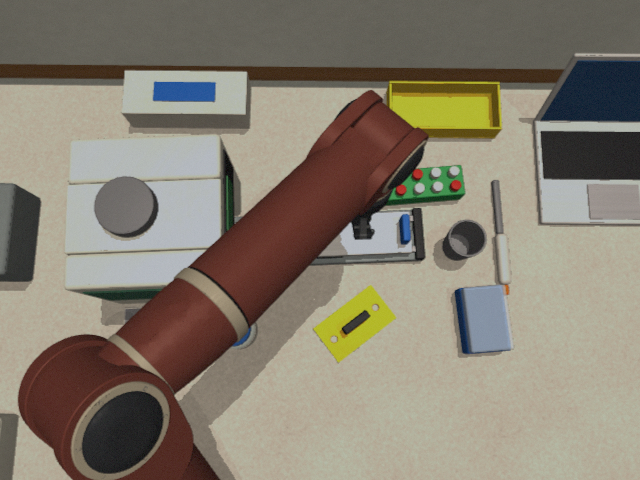

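Run:
```python
from h import *
np.set_printoptions(precision=4,suppress=True)
im=cv2.imread('pics/w4.png');ci=dict(camera_info('wrist'));ci['Tw']=np.load('w4.npy')
cv2.imwrite('pics/w4c.png',cv2.resize(np.vstack([im[150:185,300:345],im[260:295,300:345]]),None,fx=8,fy=8,interpolation=0))
g=cv2.cvtColor(im,cv2.COLOR_BGR2GRAY);hsv=cv2.cvtColor(im,cv2.COLOR_BGR2HSV)
def comp(m,x0,x1,y0,y1,a=15):
    k=np.zeros_like(m);k[y0:y1,x0:x1]=m[y0:y1,x0:x1]
    n,l,s,c=cv2.connectedComponentsWithStats(k);return [(c[i],s[i]) for i in range(1,n) if s[i][4]>=a]
for nm,w in dict(p0=(310,335,155,180),p1=(310,335,262,286)).items():
    for c,s in comp(cv2.inRange(g,0,80),*w): print(nm,c,s, onz(c,ci,.061))
b=cv2.inRange(hsv,(100,120,40),(125,255,255))
for c,s in comp(b,270,370,60,110,100): print('tab',c,s,onz(c,ci,.092))
y=cv2.inRange(hsv,(20,120,60),(38,255,255));y[:,:400]=0
cn=max(cv2.findContours(y,cv2.RETR_EXTERNAL,cv2.CHAIN_APPROX_NONE)[0],key=cv2.contourArea)
r=cv2.minAreaRect(cn);print(r,onz(r[0],ci,.006))
for c,s in comp(cv2.bitwise_not(y),448,475,145,168): print('h0',c,s,onz(c,ci,.003))
for c,s in comp(cv2.inRange(hsv,(0,0,60),(180,100,255)),496,518,228,246): print('h1',c,s,onz(c,ci,.003))
t=cv2.imread('pics/t4.png');h2=cv2.cvtColor(t,cv2.COLOR_BGR2HSV);ct=camera_info('top')
for c,s in comp(cv2.inRange(h2,(100,120,40),(125,255,255)),395,415,205,250): print('tab top',c,s,onz(c,ct,.092))
for c,s in comp(cv2.inRange(cv2.cvtColor(t,cv2.COLOR_BGR2GRAY),0,80),412,428,200,262): print('cap top',c,s,onz(c,ct,.034))
```

```text
p0 [322.7736 166.6321] [318 160  11  14 106] [ 0.6311 -0.1233  0.061 ]
p1 [322.82   275.6333] [318 268  11  16 150] [ 0.626  -0.0249  0.061 ]
tab [322.1104  86.2474] [ 288   77   69   20 1322] [ 0.6345 -0.1828  0.092 ]
((484.530029296875, 192.79000854492188), (131.81106567382812, 87.43968200683594), 59.47029495239258) [ 0.4673 -0.0993  0.006 ]
h0 [461.0076 155.6212] [455 149  14  14 132] [ 0.4958 -0.1342  0.003 ]
h1 [505.2192 235.7945] [501 231  11  10  73] [ 0.4358 -0.0546  0.003 ]
tab top [404.5308 228.8538] [400 214  11  30 260] [ 0.6291 -0.1787  0.092 ]
cap top [419.0612 201.0612] [412 200  16   4  49] [ 0.697  -0.2167  0.034 ]
cap top [417.7356 234.0736] [412 208  13  53 503] [ 0.6316 -0.2127  0.034 ]
```

View pics/w4c.png

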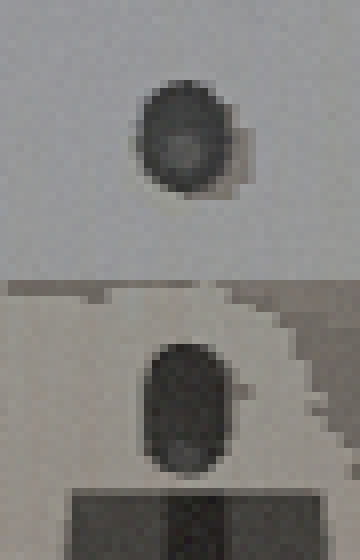

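Run:
```python
from h import *
np.set_printoptions(precision=4,suppress=True)
a=np.array([-.611,.792]);q=down(*a)
C=np.array([.4645,-.0943])-a*.008
print(arm.ik([*C,.241],q),arm.ik([*C,.086],q))
arm.movep([*C,.241],q)
arm.move_gripper(1.0)
arm.pause(.2)
im,ci=wrist();cv2.imwrite('pics/w5.png',im);np.save('w5.npy',ci['Tw'])
print(arm.read_time(),arm.read_tool_pos(),C,(Ro.from_quat(arm.read_eef_rot())*Ro.from_quat(q).inv()).as_rotvec())
```

```text
[-0.4412  0.5988  0.9406  1.9983 -0.6381  0.8701 -1.6323] [-0.22    0.8025  0.6024  2.1129 -0.9529  0.5234 -1.3751]
15.2833 [ 0.4694 -0.1007  0.241 ] [ 0.4694 -0.1006] [ 0.     -0.     -0.0001]
```

View pics/w5.png

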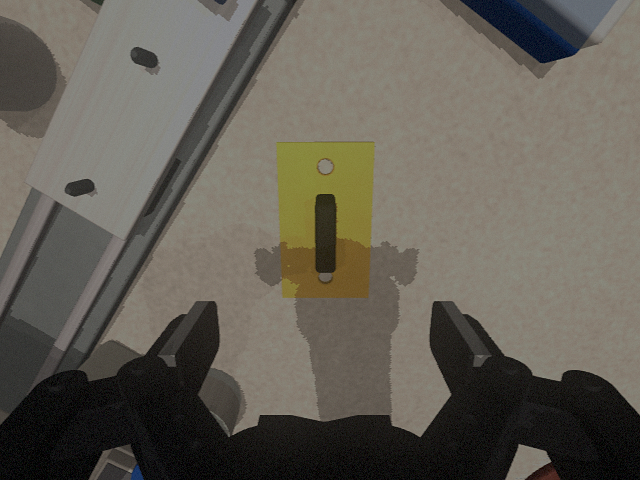

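Run:
```python
from h import *
np.set_printoptions(precision=4,suppress=True)
im=cv2.imread('pics/w5.png');ci=dict(camera_info('wrist'));ci['Tw']=np.load('w5.npy')
hsv=cv2.cvtColor(im,cv2.COLOR_BGR2HSV)
k=cv2.inRange(hsv[150:185,305:345],(0,0,0),(180,110,255));n,l,s,c=cv2.connectedComponentsWithStats(k)
h0=None
for i in range(1,n):
    if 80<s[i][4]<500: h0=c[i]+[305,150];print('h0',h0,s[i])
y=cv2.inRange(hsv,(18,100,40),(38,255,255))
cn=max(cv2.findContours(y,cv2.RETR_EXTERNAL,cv2.CHAIN_APPROX_NONE)[0],key=cv2.contourArea)
r=cv2.minAreaRect(cn);print(r,[onz(p,ci,.006) for p in cv2.boxPoints(r)])
bb=cv2.inRange(hsv[185:290,300:350],(0,0,0),(180,255,60));n,l,s,c=cv2.connectedComponentsWithStats(bb)
print('bar',[(c[i]+[300,185],s[i]) for i in range(1,n) if s[i][4]>100])
a=np.array([-.611,.792]);lat=np.array([a[1],-a[0]])
H0=onz(h0,ci,.003);H1=onz((325,276.8),ci,.003);M=onz(r[0],ci,.004);print(H0,H1,(H0+H1)/2,M,'len',np.linalg.norm(H1-H0))
tp=np.array([.4694,-.1007])
for X in(H0,H1,M): print('tool-rel a,lat',(X[:2]-tp)@a,(X[:2]-tp)@lat)
# pins in tool-rel of w4
u=np.array([-.0525,.9986]);lu=np.array([u[1],-u[0]]);t4=np.array([.6269,-.0821])
for X in([.6311,-.1233],[.626,-.0249]): print('pin rel',(np.array(X)-t4)@u,(np.array(X)-t4)@lu)
```

```text
h0 [325.     166.0765] [ 13   9  15  15 183]
((325.5, 219.5), (155.0, 97.0), 90.0) [array([ 0.5381, -0.1259,  0.006 ]), array([ 0.476 , -0.1738,  0.006 ]), array([ 0.3867, -0.0674,  0.006 ]), array([ 0.4576, -0.0127,  0.006 ])]
bar [(array([325.2128, 232.75  ]), array([  15,    9,   21,   79, 1532], dtype=int32))]
[ 0.4954 -0.1341  0.003 ] [ 0.4341 -0.0547  0.003 ] [ 0.4648 -0.0944  0.003 ] [ 0.4671 -0.0981  0.004 ] len 0.10025018879988425
tool-rel a,lat -0.04232382172780908 0.0001874982446528969
tool-rel a,lat 0.05795567075697032 0.00013227039986067542
tool-rel a,lat 0.0034320434644131864 -0.0002698009541753615
pin rel -0.04136282 0.0020311199999999818
pin rel 0.05716717000000001 0.0021042599999999884
```

Run:
```python
from h import *
np.set_printoptions(precision=4,suppress=True)
a=np.array([-.611,.792]);G=np.array([.4646,-.0945])
arm.line_to([*G,.12],velocity=.2)
arm.line_to([*G,.084],velocity=.1)
print(arm.read_tool_pos(),arm.read_ft_force())
arm.move_gripper(0.0,effort=70);arm.pause(.2)
print(arm.read_opening(),arm.read_tool_pos(),arm.read_ft_force())
arm.line_to([*G,.24],velocity=.2);arm.pause(.2)
im,ci=wrist();cv2.imwrite('pics/w6.png',im);np.save('w6.npy',ci['Tw'])
print(arm.read_time(),arm.read_opening(),arm.read_tool_pos(),arm.read_ft_force())
```

```text
[ 0.4649 -0.0948  0.0845] [ 0.6194 -0.5526 -0.0251]
0.1765667099929761 [ 0.4647 -0.0946  0.0843] [-1.1237  0.2174  5.8572]
18.575 0.17066740206522868 [ 0.4642 -0.0944  0.2392] [ 0.7451  0.516  -3.1491]
```

View pics/w6.png

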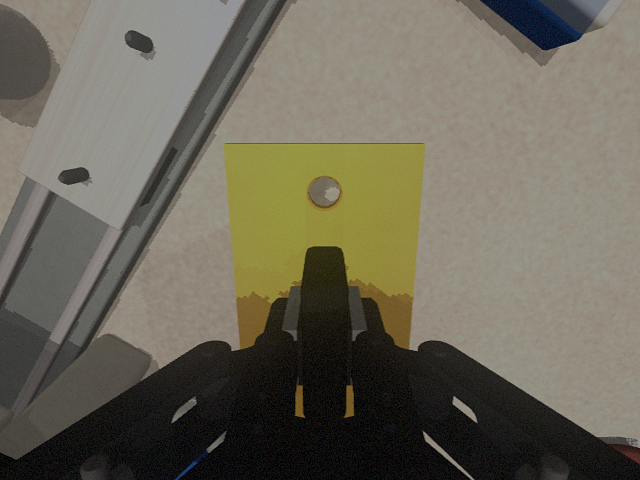

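Run:
```python
from h import *
np.set_printoptions(precision=4,suppress=True)
ci=dict(camera_info('wrist'));ci['Tw']=np.load('w6.npy')
im=cv2.imread('pics/w6.png');hsv=cv2.cvtColor(im,cv2.COLOR_BGR2HSV)
k=cv2.inRange(hsv[165:220,295:355],(0,0,0),(180,110,255));n,l,s,c=cv2.connectedComponentsWithStats(k)
for i in range(1,n):
    if 300<s[i][4]<1500: print(c[i]+[295,165],s[i])
X=onz((324.5,191.8),ci,.2392-.078);d=X[:2]-np.array([.4642,-.0944]);a=np.array([-.611,.792]);print('hole rel',d@a,d@np.array([a[1],-a[0]]))
u=np.array([-.0525,.9986]);q=down(*u);D=np.array([.6286,-.0741])
arm.line_to([.4642,-.0944,.25],velocity=.1,ori=q)
arm.line_to([*D,.25],velocity=.15)
arm.line_to([*D,.168],velocity=.15);arm.pause(.4)
im,ci=wrist();cv2.imwrite('pics/w7.png',im);np.save('w7.npy',ci['Tw'])
print(arm.read_time(),arm.read_opening(),arm.read_tool_pos(),arm.read_ft_force(),(Ro.from_quat(arm.read_eef_rot())*Ro.from_quat(q).inv()).as_rotvec())
```

```text
[324.0853 191.2829] [ 14  13  31  28 668]
hole rel -0.05055673917236466 0.0005025447639670323
21.7417 0.1750983044356186 [ 0.6287 -0.0741  0.1683] [-0.589   0.2975 -3.2963] [ 0.     -0.0006  0.0001]
```

View pics/w7.png

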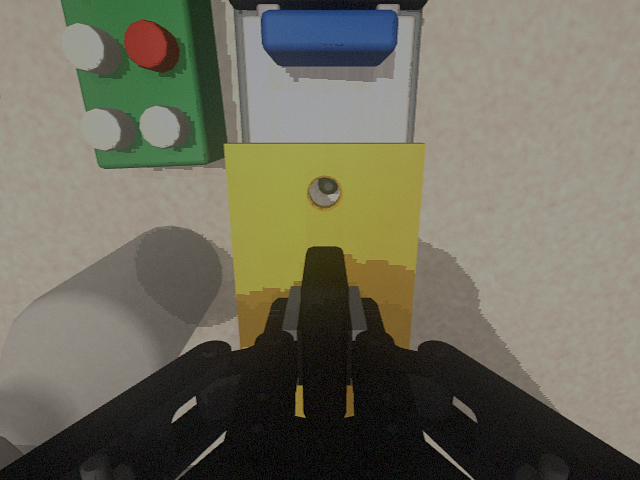

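Run:
```python
from h import *
np.set_printoptions(precision=4,suppress=True)
ci=dict(camera_info('wrist'));ci['Tw']=np.load('w7.npy');im=cv2.imread('pics/w7.png')
cv2.imwrite('pics/w7c.png',cv2.resize(im[165:220,295:355],None,fx=10,fy=10,interpolation=cv2.INTER_CUBIC))
u=np.array([-.0525,.9986]);lu=np.array([u[1],-u[0]])
tz=.1683
top=onz((324.4,191.5),ci,tz-.078);print('hole',top)
for z in(.072,.066,.05): print(z,proj(np.array([top[0],top[1],z]),ci))
for d in (lu,u): print('1mm', proj(np.array([*(top[:2]+.001*d),.072]),ci)-proj(np.array([*top[:2],.072]),ci))
```

```text
hole [ 0.6328 -0.1241  0.0903]
0.072 [324.4204 184.0608]
0.066 [324.4262 181.9515]
0.05 [324.4398 176.9589]
1mm [-2.1973 -0.0003]
1mm [-0.0004  2.1851]
```

View pics/w7c.png

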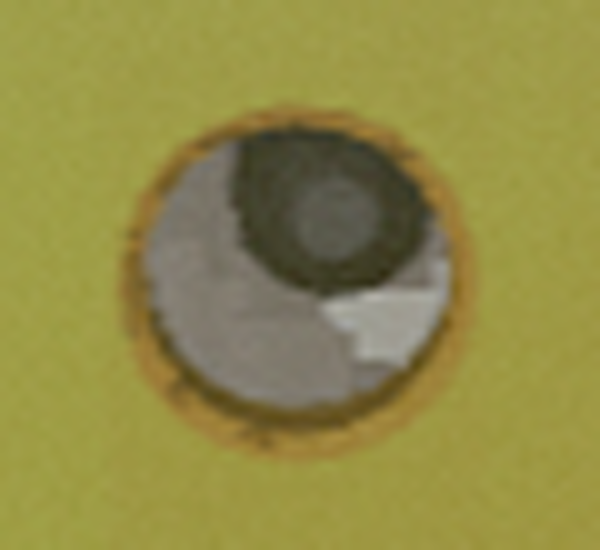

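Run:
```python
from h import *
np.set_printoptions(precision=4,suppress=True)
u=np.array([-.0525,.9986]);lu=np.array([u[1],-u[0]]);D=np.array([.6286,-.0741])-.0019*lu+.0005*u
arm.line_to([*D,.168],velocity=.05);arm.line_to([*D,.159],velocity=.05);arm.pause(.4)
im,ci=wrist();tz=arm.read_tool_pos();print(tz,D,arm.read_ft_force())
cv2.imwrite('pics/w8c.png',cv2.resize(im[165:220,295:355],None,fx=10,fy=10,interpolation=cv2.INTER_CUBIC))
top=onz((324.8,193.2),ci,tz[2]-.078);print(proj(np.array([top[0],top[1],.072]),ci))
```

```text
[ 0.6267 -0.0737  0.1591] [ 0.6267 -0.0737] [ 0.7084  0.6203 -3.8705]
[324.7775 189.2009]
```

View pics/w8c.png

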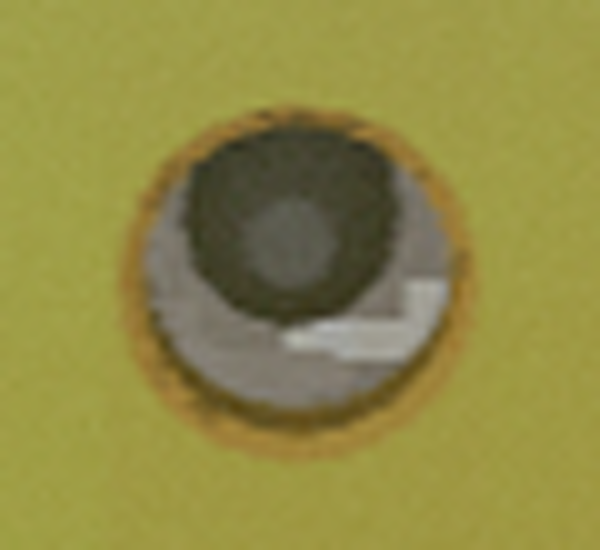

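Run:
```python
from h import *
np.set_printoptions(precision=4,suppress=True)
D=arm.read_tool_pos()[:2]*0+np.array([.6267,-.0737])
for z in (.154,.150,.146,.142,.138,.136,.1345,.133,.132):
    arm.line_to([*D,z],velocity=.04);p=arm.read_tool_pos();f=arm.read_ft_force();print(z,p,f)
    if f[2]>8 or np.linalg.norm(f[:2])>10: print('contact');break
arm.pause(.2)
im,ci=wrist();cv2.imwrite('pics/w9.png',im);print(arm.read_time(),arm.read_tool_pos(),arm.read_ft_force())
```

```text
0.154 [ 0.6264 -0.0735  0.1535] [-0.0701 -0.1869 -3.9864]
0.15 [ 0.6265 -0.0736  0.1496] [ 0.5325 -0.1174 -2.85  ]
0.146 [ 0.6265 -0.0735  0.1456] [-0.1249 -0.9144 -3.2733]
0.142 [ 0.6265 -0.0736  0.1416] [ 0.4289  0.4404 -3.1959]
0.138 [ 0.6265 -0.0736  0.1376] [ 0.445   0.1396 -2.7356]
0.136 [ 0.6266 -0.0737  0.1359] [-0.2138  0.5257 -3.8762]
0.1345 [ 0.6267 -0.0737  0.1344] [-0.462  -0.2882 -3.6075]
0.133 [ 0.6267 -0.0737  0.1343] [-2.7025  2.3501  5.6127]
0.132 [ 0.6267 -0.0738  0.1343] [-3.4187  2.5101 10.9417]
contact
25.3 [ 0.6267 -0.0738  0.1343] [-4.9383  3.0291 10.9483]
```

View pics/w9.png

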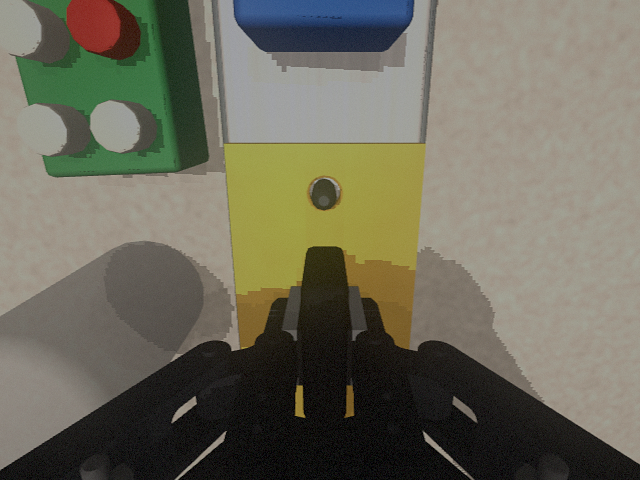

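Run:
```python
from h import *
np.set_printoptions(precision=4,suppress=True)
D=np.array([.6267,-.0737])
arm.line_to([*D,.1342],velocity=.02)
arm.move_gripper(0.5);arm.pause(.2);print(arm.read_ft_force(),arm.read_opening())
arm.line_to([*D,.22],velocity=.12)
arm.line_to([*D,.30],velocity=.3);arm.pause(.3)
im,ci=wrist();cv2.imwrite('pics/w10.png',im);np.save('w10.npy',ci['Tw'])
cv2.imwrite('pics/s10.png',snapshot('scene'))
print(arm.read_time(),arm.read_tool_pos(),arm.read_ft_force())
```

```text
[-1.2787  0.2648  0.2299] 0.5020021621431423
27.825 [ 0.6265 -0.0736  0.2991] [ 0.4672 -0.003  -0.3866]
```

View pics/w10.png

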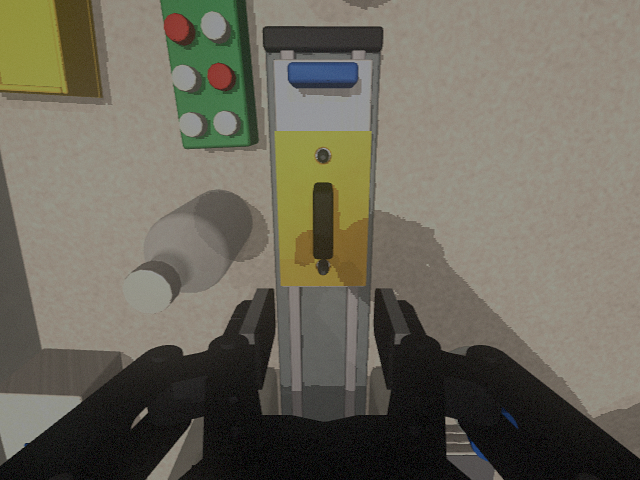

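View pics/s10.png

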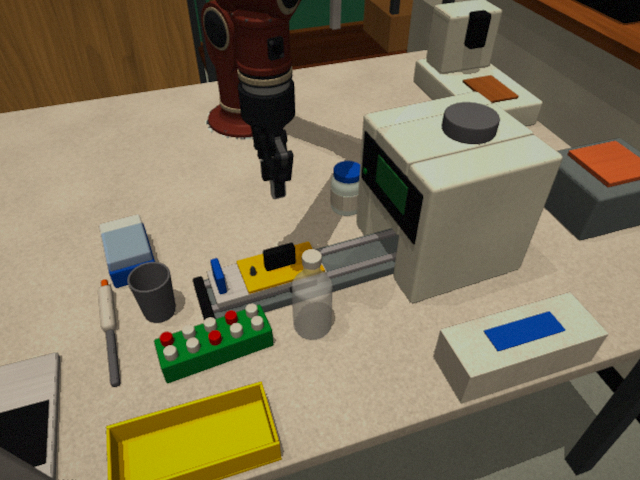

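Run:
```python
from h import *
np.set_printoptions(precision=4,suppress=True)
for k in('w4','w10'):
    ci=dict(camera_info('wrist'));ci['Tw']=np.load(k+'.npy');im=cv2.imread(f'pics/{k}.png');hsv=cv2.cvtColor(im,cv2.COLOR_BGR2HSV);g=cv2.cvtColor(im,cv2.COLOR_BGR2GRAY)
    m=cv2.inRange(hsv,(100,120,40),(125,255,255))[:110,270:370];ys,xs=np.nonzero(m);T=onz((xs.mean()+270,ys.mean()),ci,.092)
    m=cv2.inRange(g,0,60)[20:68,262:384];ys,xs=np.nonzero(m);C=onz((xs.mean()+262,ys.mean()+20),ci,.034)
    print(k,T,C,np.linalg.norm((T-C)[:2]))
im=cv2.imread('pics/w10.png');hsv=cv2.cvtColor(im,cv2.COLOR_BGR2HSV)
y=cv2.inRange(hsv,(18,100,40),(38,255,255))[:,250:400];ys,xs=np.nonzero(y);print(xs.min()+250,xs.max()+250,ys.min(),ys.max())
from station import ticket
ticket.finish_job();print(arm.read_time())
```

```text
w4 [ 0.6345 -0.1828  0.092 ] [ 0.6354 -0.2147  0.034 ] 0.03191681535864812
w10 [ 0.6343 -0.1825  0.092 ] [ 0.6356 -0.2143  0.034 ] 0.031862465201987364
275 371 131 285
the job is handed in; nothing more can be done
the job is handed in; nothing more can be done
```

I pushed the carriage out by its tab, set the adapter plate on its two pins, and handed the job in at about 28 s of the 64 s allowed. No verdict is reported, so what follows rests on my own checks.

- **Carriage:** It broke free of the catch at about 9 N read at the wrist, then ran on at about 2 N. I stopped when it was firmly against the end stop, at about 17 N. I commanded the push at 0.06 m/s or less, but did not read the carriage's own speed.
- **Placing:** I gripped the adapter by its bar. A look at the nearer pin through its hole showed the plate about 2 mm off to the side, which I corrected before lowering. It came down without side load and met the deck at the expected height (tool at 0.1343 m, 0.134 expected).
- **Last checks after release:**
  - The last wrist picture shows a pin in each hole and the plate square on the carriage.
  - The gap from tab to end cap is unchanged at 31.9 mm, so the carriage is still home.
  - The wrist force is near zero, and in the pictures the bystanders look where they were.

**Disagreements:** The top and wrist cameras differed by 3 to 5 mm on the tab, more than the stated 2 mm calibration. I used the wrist camera for placing. The wrist forces also read lower than the 16 N catch and 4 N drag you gave. I checked the second pin only in the last picture, not through its hole before lowering.

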